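# Scoop a grinding ball out of the leaning jar and weigh it

### The job

Take the blue-handled scoop, reach into the leaning clear jar and scoop out a dark red agate ball (one is enough), then tip it into the steel cup on the balance; balls that you do not move stay in the jar, none is spilled, and the gripper itself never touches a ball. Then stand the used scoop upright in the red tray and let go. Leave the cup standing in its place on the balance and do not shift the other lab ware.

Things in the scene. Friction and masses are not known exactly. Their poses are not given: they have to be found in the camera images.
- scoop: Steel scoop with blue handle, 140 g; stands by itself on its flat sole, handle vertical, top 193 mm up. Origin on the sole's underside below the handle; z up along the handle, -x is where the lip points. Trough 30 mm wide outside, 27 inside: 2 mm floor from x = +8 to -32 mm, back wall at x = -5 mm, side walls 18 mm high as far as x = -31 mm.
- scoop_lip (a point): Middle of the lip's lower edge, 55 mm to -x of the scoop's origin, 6 mm above the sole plane. It ends a ramp, 1.6 mm thick and 24 mm long, that rises 15 degrees from the floor's front edge; it has no sides and tapers over its last 14 mm from 30 to 12 mm wide.
- scoop_bowl (a point): About where a carried ball's centre lies: 18 mm to -x, 13 mm above the scoop's origin. With the handle vertical the ramp keeps it in; lean the handle well over 15 degrees towards the lip and it rolls out.
- scoop_grip (a point): Point on the handle's centre line to grip, 150 mm above the sole, 1 mm to +x of the origin. The handle is a bar 12 (x) by 16 (y) mm, blue from z = 103 to 193 mm; below it a 10 x 14 mm steel stem.
- jar: Clear jar with blue rim, fixed on a white wedge cradle. Origin on the table below the centre of its bottom, z up. Its axis leans 20 degrees from vertical towards the body's -x (roughly to the robot). Inner radius 55 mm, walls 3 mm; flat floor square to the axis; a shoulder 56 to 72 mm above the floor narrows to the mouth. Balls lie in the low corner of floor and wall on the -x side.
- jar_floor (a point): Centre of the jar's inner floor.
- jar_low (a point): Lowest point of the inner floor, where it meets the wall on the -x side, 55 mm from the floor's centre. The floor rises from here at 20 degrees towards +x.
- jar_mid (a point): Point on the jar's axis 36 mm above the inner floor; a ball inside the jar is less than 60 mm from it.
- jar_mouth (a point): Centre of the round mouth, at the rim: on the axis, 84 mm above the inner floor. Mouth's inner radius 43 mm.
- cup: Loose steel cup, 84 mm across at the rim and 50 mm high, wall 3 mm, 350 g, standing on the pan of the balance. Origin at the centre of its underside, z up.
- balance: White laboratory balance, 200 x 170 mm, fixed, 40 mm high, with a steel pan 110 mm across, its top 46 mm above the table, centred 20 mm to the body's +x. Origin at the centre of the underside.
- tray: Red shallow open tray, fixed, 170 x 170 mm, rim 18 mm high, walls and floor 4 mm thick. Origin at the centre of the underside, z up.
- ball0: Dark red polished agate grinding ball, 22 mm across, 15 g, one of three alike, in the jar. Origin at its centre.
- ball1: Dark red polished agate grinding ball, 22 mm across, 15 g, one of three alike, in the jar. Origin at its centre.
- ball2: Dark red polished agate grinding ball, 22 mm across, 15 g, one of three alike, in the jar. Origin at its centre.
- reagent: Amber glass bottle, 60 mm across, 130 mm high. Bystander, loose; origin at the centre of its underside.
- vial: Small glass vial with blue cap, 28 mm across, 50 mm high. Bystander, loose; origin at the centre of its underside.
- petri: Closed clear culture dish, 94 mm across, 16 mm high. Bystander, loose; origin at the centre of its underside.
- slidebox: Green and white slide box, 90 x 140 x 33 mm. Bystander, loose; origin at the centre of its underside.
- tipbox: Blue pipette-tip box with clear lid, 85 x 120 x 57 mm. Bystander, loose; origin at the centre of its underside.
- beaker: Empty glass beaker, 72 mm across, 85 mm high. Bystander, loose; origin at the centre of its underside.

How it is judged:
By the outcome, as a careful person would: the job done as asked, in the order asked, and still so for the second after the job is handed in, with the robot touching nothing.
It also fails if it takes over 72 s, if anything falls off the work surface, if the arm or the gripper's body presses on something with over 40 N, if the wrist force passes 120 N, or if a joint passes its speed limit or range.

### The arm

A 6-joint arm with a two-finger parallel gripper is mounted at the origin on the work surface. World frame = base frame: x ahead of the robot, y to its left, z up, the work surface at z = 0. Lengths are in m, angles in degrees, forces in N, time in s.
With the tool pointing down it reaches from about 0.375 to 0.75 m from the base axis. Payload 9 kg.
Tool frame: the origin (TCP) lies where the fingers leave the gripper's body, on its centre line; the fingertips stand 73 mm ahead of it and the grasp point (between the pads) lies 54 mm ahead of it (robot.tip_reach is the distance from the TCP to the fingertips, in m); z points along the fingers, y is the line along which they close (so a half turn about z gives the same grasp; the last joint's range is limited). The gripper opens to 85 mm and grips with 20 to 120 N. Pads are 22 mm wide; open, the fingers measure 114 mm over their backs; the gripper's body (76 mm by 85 mm) begins 54 mm behind the grasp point. The pads swing forward as they close: fully open they stand 13 mm farther back than shut.
Start: joints at [-87.072, 5.964, 5.575, 89.605, 0, 77.527], TCP at [0.159, -0.578, 0.304] pointing down, gripper open.
Joint ranges: [-171.21, 171.21], [-48.23, 106.86], [-62.78, 66.21], [-105.2, 120.99], [-86.42, 89.51], [-180, 180]. Speed limits (degrees/s): [127.2, 127.2, 147.25, 180, 180, 180].

### API

Orientations are given as [roll, pitch, yaw] about the fixed x, y, z axes, in that order (R = Rz(yaw) Ry(pitch) Rx(roll)).
In Python, from plant import robot gives the robot as it stands. Calls block until the motion is done:
- robot.move_pose(position, orientation): joint-space move of the TCP to a pose.
- robot.line_to(position, vel=0.15, rotation=None, guard=None): straight line of the TCP; rotation=None keeps the orientation; vel is the mean speed in m/s. With guard (N) it stops when the force on the tool has changed by that much, and returns True; else False.
- robot.goto_joints(angles): joint-space move.
- robot.set_gripper(opening): finger opening in m; the grip force is fixed at half the most; returns when the fingers have stopped.
- robot.pause(seconds).
- robot.ik(position, orientation): joint angles nearest the present ones, or None.
- robot.observe(): the state.
- robot.grab_frame(name): name is "scene" or "side" or "wrist"; returns the picture (384x512x3 uint8, blue, green, red); there is no depth.
- robot.get_calibration(name): a dict with "vertical_fov" (degrees; the focal length in pixels is half the picture's height over the tangent of half this angle, whatever the lens; pixels are square), "cx", "cy" (the principal point, pixels), "rvec" (rotation vector, rad) and "tvec" (3), from world to camera coordinates, as OpenCV has them. Camera axes: x right, y down, z forward; pixel columns grow to the right and rows downward; lengths in m; the calibration is good to about 2 mm. A picture is of the moment at which its call begins: read the wrist's pose just before it. get_calibration takes no time and is no camera call; for the wrist camera it gives the pose at the moment of the call.
A pose or a line that the arm cannot do raises robot.IKError and nothing moves.
- robot.job_done(): hands the job in; it is judged then, once.
The state is a dict: "time": time; "q": joint angles; "qvel": joint speeds; "joint_torque": joint torques, N m; "tool_pos": TCP position; "tcp_rot": TCP orientation; "ft_force": force on the tool from outside, world axes, zero at the start; "torque": the same for the moment, N m; "gripper_width": finger opening in m; "gripper_force": force on a finger pad.
Only numpy, scipy, OpenCV 4.12 (cv2) and the standard library are available. Lean on these libraries where they do the work, as an engineer would, in place of code of your own. Each camera call takes 0.05 s, during which the arm holds its last target. There are 200 camera calls.

## Working session

There is one attempt and no reset: what is moved stays moved. The work goes in short steps, each a Python script; the robot and the scene stay as the last script left them, time stands still between calls to the robot, and variables do not carry over. Pictures are saved under pics/ and viewed, at most 12 in all, crops included, and the job is handed in when it is done.

```bash
ls; mkdir -p pics
python3 - <<'E'
from plant import robot
import cv2
for n in ("scene","side"):
    cv2.imwrite(f"pics/{n}0.png",cv2.resize(robot.grab_frame(n),(800,600)))
    print(n,robot.get_calibration(n))
print(robot.get_calibration("wrist")); print(robot.observe())
E
```

```text
pics
scene {'vertical_fov': 51.90412120069314, 'cx': 251.53077954939258, 'cy': 197.5764406527927, 'rvec': array([ 1.64724376,  2.23771074, -0.61190976]), 'tvec': array([ 0.16961989, -0.39975145,  1.39009148])}
side {'vertical_fov': 53.02207642563401, 'cx': 250.10809582040014, 'cy': 196.43063265532803, 'rvec': array([ 0.40386259, -2.80413671,  1.0711753 ]), 'tvec': array([0.53469642, 0.21777446, 0.90583325])}
{'vertical_fov': 59.37794784719707, 'cx': 249.9152944475351, 'cy': 191.88376495915918, 'rvec': array([-2.31413446,  1.76334293,  0.24829929]), 'tvec': array([-0.6001407 , -0.03544874,  0.37891059])}
{'time': 0.1, 'q': array([-8.70711440e+01,  5.99610181e+00,  5.53194519e+00,  8.96061438e+01,
       -2.04993031e-03,  7.75308791e+01]), 'qvel': array([-0.03958011,  0.00796106,  0.13826814, -0.02905095, -0.07241864,
       -0.04112869]), 'joint_torque': array([ 5.55014529e-03, -5.58209431e+01,  5.04718173e+01,  1.32529633e-02,
       -3.22592796e-04,  5.80830786e-06]), 'tool_pos': array([ 0.15934477, -0.57822377,  0.30319493]), 'tcp_rot': array([-1.79930915e+02, -1.31772137e-02,  1.53979703e+01]), 'ft_force': array([ 0.00429666,  0.8694523 , -0.56315726]), 'torque': array([0.00466273, 0.00649358, 0.03309447]), 'gripper_force': 0.0, 'gripper_width': 0.0854129804352823}
```

View pics/scene0.png

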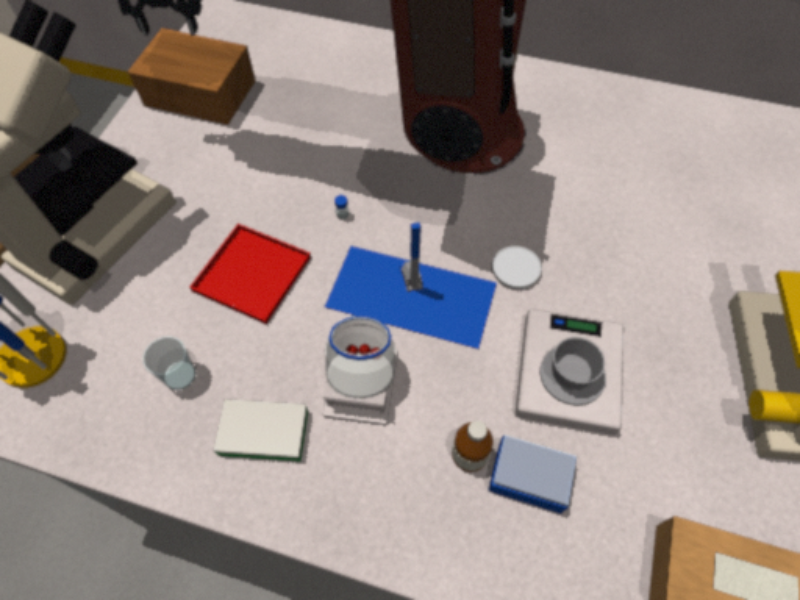

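View pics/side0.png

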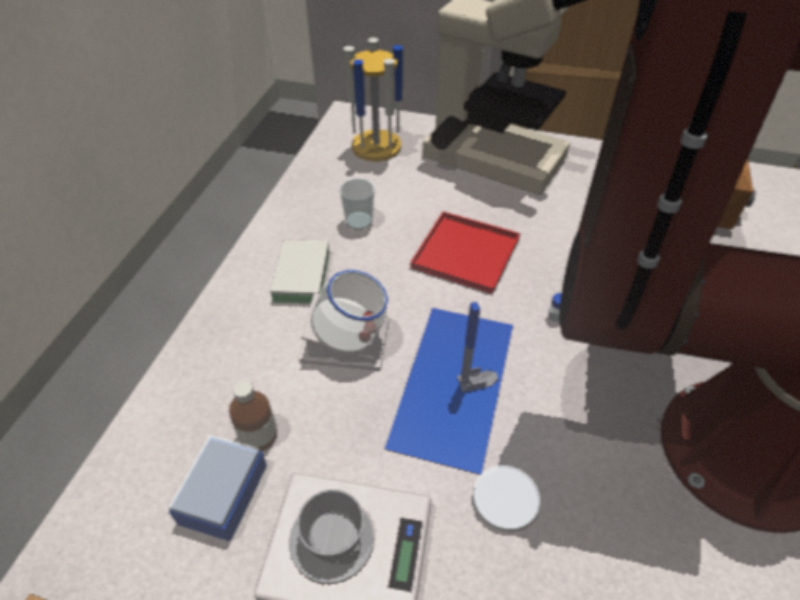

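Scene view: scoop at (412,275) with its handle top at (416,226), jar mouth (361,338) with balls at (358,350), cup (579,360), tray (252,272). Side view: handle top (474,306), jar mouth (358,295), cup (332,516), tray (466,251).

```bash
cat > h.py <<'E'
import numpy as np, cv2
from scipy.spatial.transform import Rotation as Ro
from plant import robot
def ray(c,uv,s=1.0):
    """pixel -> world ray (origin, dir)"""
    f=192/np.tan(np.radians(c["vertical_fov"]/2)); R=cv2.Rodrigues(c["rvec"])[0]
    u,v=np.array(uv,float)*s
    return -R.T@c["tvec"], R.T@np.array([(u-c["cx"])/f,(v-c["cy"])/f,1])
def onz(c,uv,z,s=1.0):
    o,d=ray(c,uv,s); return o+d*(z-o[2])/d[2]
def proj(c,P):
    f=192/np.tan(np.radians(c["vertical_fov"]/2)); K=np.array([[f,0,c["cx"]],[0,f,c["cy"]],[0,0,1]])
    return cv2.projectPoints(np.atleast_2d(np.array(P,float)),c["rvec"],c["tvec"],K,None)[0][:,0]
def tri(rs):
    A=0;b=0
    for o,d in rs:
        d=d/np.linalg.norm(d); M=np.eye(3)-np.outer(d,d); A=A+M; b=b+M@o
    p=np.linalg.solve(A,b); return p,max(np.linalg.norm(np.cross(p-o,d/np.linalg.norm(d))) for o,d in rs)
E
python3 - <<'E'
from h import *
a,b=robot.get_calibration("scene"),robot.get_calibration("side")
for n,p,q in [("scooptop",(416,226),(474,306)),("jarmouth",(361,338),(358,295)),("cuprim",(579,360),(332,516)),("cupL_bal_disp",(577,326),(405,552)),
 ("tray",(252,272),(466,251)),("trayL",(193,287),(445,216)),("trayT",(240,229),(519,236)),("trayR",(310,257),(493,289)),("trayB",(266,320),(413,266)),("vial",(341,201),(558,299)),("petri",(516,266),(507,497)),("reagent",(478,429),(243,390)),("beaker",(165,352),(357,187))]:
    P,e=tri([ray(a,p,.64),ray(b,q,.64)]); print(n,P.round(3),round(e,4))
E
```

```text
scooptop [0.434 0.001 0.194] 0.0009
jarmouth [ 0.623 -0.035  0.123] 0.0017
cuprim [0.544 0.308 0.097] 0.0036
cupL_bal_disp [0.449 0.305 0.042] 0.0022
tray [ 0.495 -0.31   0.007] 0.0008
trayL [ 0.56  -0.405  0.006] 0.0006
trayT [ 0.402 -0.38   0.007] 0.0042
trayR [ 0.426 -0.217  0.008] 0.0039
trayB [ 0.585 -0.241  0.006] 0.0004
vial [ 0.309 -0.189  0.048] 0.0005
petri [0.334 0.177 0.009] 0.0004
reagent [0.718 0.182 0.126] 0.0002
beaker [ 0.73  -0.342  0.092] 0.0002
```

Run:
```python
from h import *
s=robot.observe(); c=robot.get_calibration("wrist")
R=Ro.from_euler('xyz',s["tcp_rot"],degrees=True).as_matrix(); Rc=cv2.Rodrigues(c["rvec"])[0]
C=-Rc.T@c["tvec"]; off=R.T@(C-s["tool_pos"]); print("cam off in tool",off,"cam axes in tool\n",(R.T@Rc.T).round(3))
ims=[]
for n,tgt,h,yaws in [("jar",(.615,-.035),.40,(0,90,180,-90)),("scoop",(.434,.0),.42,(0,90,180,-90))]:
    for y in yaws:
        Rt=Ro.from_euler('xyz',[180,0,y],degrees=True).as_matrix()
        p=np.array([*tgt,h])-(Rt@off)*[1,1,0]
        q=robot.ik(p,[180,0,y]); print(n,y,p.round(3),None if q is None else np.round(q))
        if q is not None and abs(q[5])<170: break
    robot.move_pose(p,[180,0,y]); robot.pause(.3)
    np.save(f"cal_{n}.npy",robot.get_calibration("wrist"),allow_pickle=True); im=robot.grab_frame("wrist"); cv2.imwrite(f"pics/w_{n}_raw.png",im)
    ims.append(cv2.resize(im,(800,600)))
    cv2.imwrite(f"pics/w_{n}.png",ims[-1])
print(robot.observe()["time"])
```

```text
cam off in tool [ 0.07013552  0.00044387 -0.07055489] cam axes in tool
 [[-0.    -0.961 -0.276]
 [ 1.    -0.     0.001]
 [-0.001 -0.276  0.961]]
jar 0 [ 0.545 -0.035  0.4  ] [-17.  -1.   9. 100.   0. 163.]
scoop 0 [0.364 0.    0.42 ] [-21. -31. -14. 107.   0. 159.]
3.9583
```

View pics/w_jar.png

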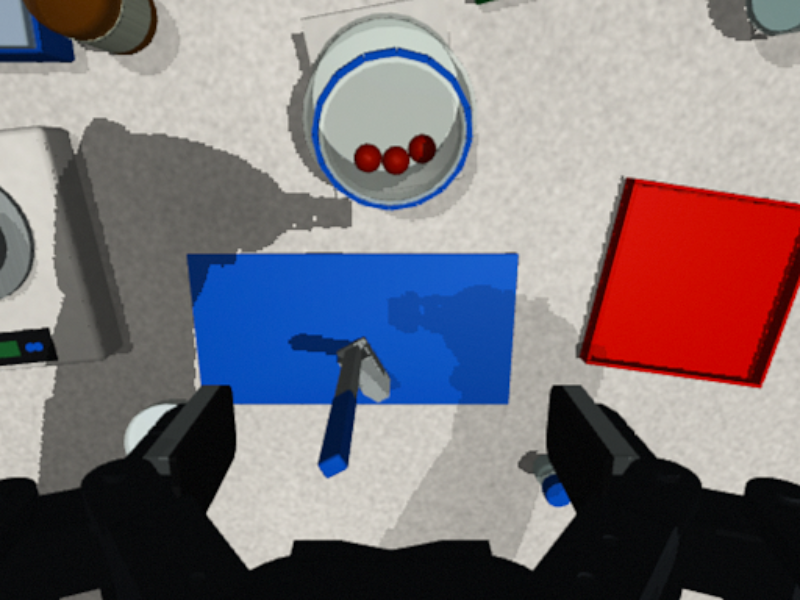

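View pics/w_scoop.png

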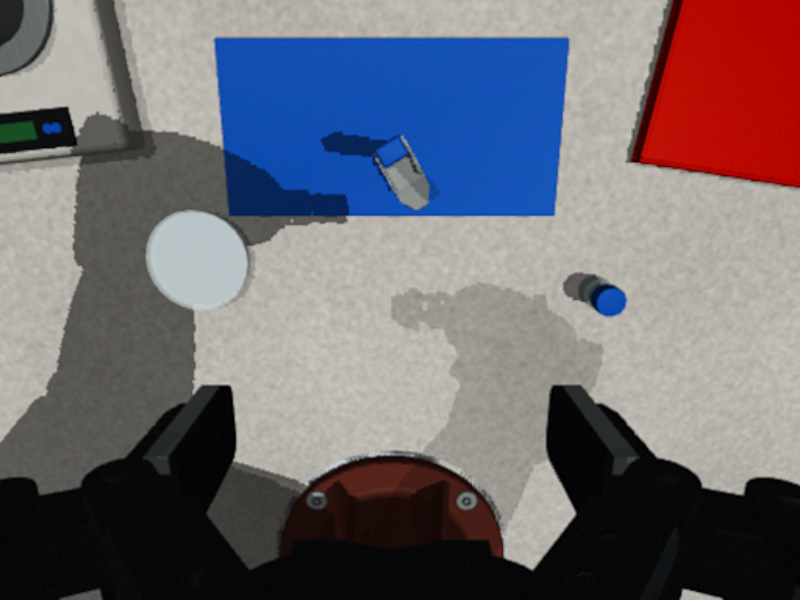

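Wrist views (up = +x, left = +y): jar rim centred at (392,128), balls at (368,158), (396,160), (422,149); the second picture shows the scoop from above, handle top (393,153), lip tip (417,207). I need the jar's yaw, so I'll zoom on the jar and cradle in both fixed cameras.

Run:
```python
from h import *
a=cv2.imread("pics/scene0.png");b=cv2.imread("pics/side0.png")
c=cv2.imread("pics/w_jar.png")
A=cv2.resize(a[300:440,300:420],(400,467),interpolation=cv2.INTER_CUBIC);B=cv2.resize(b[255:385,290:400],(395,467),interpolation=cv2.INTER_CUBIC)
cv2.imwrite("pics/zoom.png",np.hstack([A,B]))
w=np.load("cal_scoop.npy",allow_pickle=True).item(); j=np.load("cal_jar.npy",allow_pickle=True).item()
top=onz(w,(393,153),.193,.64); lip=onz(w,(417,207),.007,.64)
print("top",top,"lip",lip,"dist",np.linalg.norm((lip-top)[:2]),"yaw of +x",np.degrees(np.arctan2(*(top-lip)[1::-1])))
P,e=tri([ray(j,(392,128),.64),ray(robot.get_calibration("scene"),(361,338),.64),ray(robot.get_calibration("side"),(358,295),.64)]);print("mouth",P,e)
for z in (.03,.04,.05):
  for u in ((368,158),(396,160),(422,149)): print(z,onz(j,u,z,.64).round(4))
print("cradle",[onz(j,u,.0,.64).round(4) for u in ((301,18),(413,1))])
```

```text
top [ 0.43225283 -0.0016247   0.193     ] lip [ 0.38340146 -0.02447994  0.007     ] dist 0.05393346197858171 yaw of +x 25.072673336731988
mouth [ 0.62474462 -0.03552057  0.12304447] 0.0031232414872654187
0.03 [ 0.608  -0.0175  0.03  ]
0.03 [ 0.6064 -0.0401  0.03  ]
0.03 [ 0.615 -0.061  0.03 ]
0.04 [ 0.6082 -0.0179  0.04  ]
0.04 [ 0.6066 -0.04    0.04  ]
0.04 [ 0.615  -0.0604  0.04  ]
0.05 [ 0.6083 -0.0183  0.05  ]
0.05 [ 0.6068 -0.0399  0.05  ]
0.05 [ 0.615  -0.0599  0.05  ]
cradle [array([0.7166, 0.0364, 0.    ]), array([ 0.7288, -0.0538, -0.    ])]
```

View pics/zoom.png

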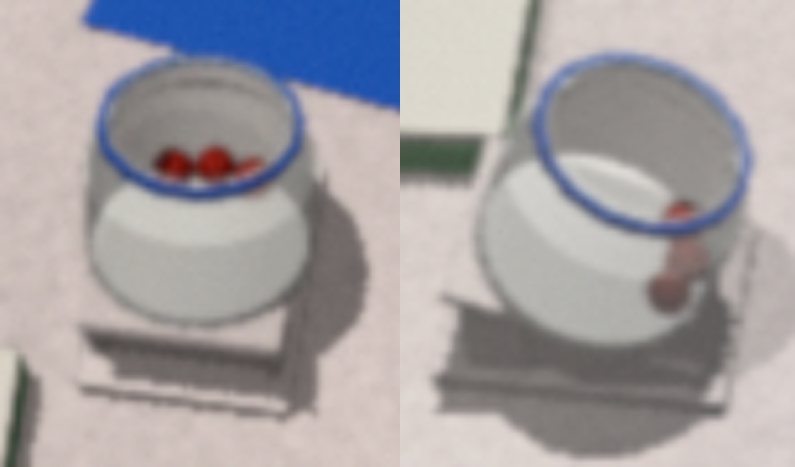

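Cradle edge and ball row both give a jar yaw of about 8.5°. The modelled low-ball position matches the measured one to 2 mm. Next I define the scoop pose helpers and check reachability for the whole plan.

```bash
cat >> h.py <<'E'
# ---- plan geometry ----
PSI=8.5; MOUTH=np.array([.6237,-.036,.123])
X=np.array([np.cos(np.radians(PSI)),np.sin(np.radians(PSI)),0]); S,Cc=np.sin(np.radians(20)),np.cos(np.radians(20))
AX=np.array([0,0,Cc])-S*X; U=-Cc*X-np.array([0,0,S]); FLOOR=MOUTH-.084*AX
jar=lambda u,w: FLOOR+(u*U+w*AX)/1000          # mm in jar plane -> world
RTS=np.array([[0,1,0],[1,0,0],[0,0,-1.]])       # scoop axes in tool
LIP=np.array([-.055,0,.006]); ORG=np.zeros(3)
GZ=.204                                         # TCP height above sole when gripped
def tool(psi,th,pt,P):
    """tool pose that puts scoop point pt (scoop frame) at world P; yaw psi, lean th to lip"""
    Rs=(Ro.from_euler('z',psi,degrees=True)*Ro.from_euler('y',-th,degrees=True)).as_matrix()
    Rt=Rs@RTS.T; o=P-Rs@pt
    return o-Rt@np.array([0,-.001,GZ]), Ro.from_matrix(Rt).as_euler('xyz',degrees=True)
def mv(psi,th,pt,P): robot.move_pose(*tool(psi,th,pt,np.array(P)))
def ln(psi,th,pt,P,vel=.1,guard=None):
    p,r=tool(psi,th,pt,np.array(P)); return robot.line_to(p,vel=vel,rotation=r,guard=guard)
CUP=np.array([.544,.308]); TRAY=np.array([.495,-.311])
E
python3 - <<'E'
from h import *
a=robot.get_calibration("scene"); e=[onz(a,p,0,.64) for p in((324,416.5),(385.5,423.6))]; d=e[0]-e[1]; print("cradle yaw",e,np.degrees(np.arctan2(d[0],-d[1])) )
print("low",jar(55,0),"ball",jar(44,11))
def chk(n,*k):
    p,r=tool(*k); q=robot.ik(p,r); print(n,p.round(3),r.round(0),None if q is None else q.round(0))
chk("grasp",25,0,np.array([.001,0,0]),np.array([.433,-.0005,0])); chk("lift",25,0,ORG,np.array([.433,0,.16]))
chk("above",PSI,35,LIP,jar(30,125)); chk("in",PSI,35,LIP,jar(20,0)); chk("wall",PSI,35,LIP,jar(54,0)); chk("back",PSI,-3,LIP,jar(53,36)); chk("up",PSI,-3,LIP,jar(53,36)+[0,0,.12])
for psi in (0,30,60,90,120):
  for th in (0,30,50,60): chk(f"cup{psi},{th}",psi,th,LIP,np.array([*CUP,.09]))
for psi in (-60,-30,0,30): chk(f"tray{psi}",psi,0,ORG,np.array([*TRAY,.004]))
E
```

```text
cradle yaw [array([ 0.72822959, -0.07240921,  0.        ]), array([0.70908653, 0.03225779, 0.        ])] 10.364552491189636
low [ 0.60099872 -0.03939273  0.02525471] ball [ 0.6075009  -0.03842097  0.03935355]
grasp [ 0.433 -0.     0.204] [180.   0. 115.] [-17. -24. -32.  82.   0.  48.]
lift [0.434 0.    0.364] [180.   0. 115.] [-17. -22. -13.  98.   0.  48.]
above [ 0.515 -0.052  0.346] [145.   0.  98.] [-30. -45. -37.  69.  21.  57.]
in [ 0.567 -0.045  0.232] [145.   0.  98.] [-25. -36. -44.  52.  19.  61.]
wall [ 0.535 -0.049  0.22 ] [145.   0.  98.] [-28. -43. -49.  55.  20.  59.]
back [ 0.656 -0.031  0.255] [-177.    0.   98.] [-14.  19.  15.  89.  -1.  68.]
up [ 0.656 -0.031  0.375] [-177.    0.   98.] [-14.  22.  32. 102.  -1.  68.]
cup0,0 [0.6   0.308 0.288] [180.   0.  90.] [ 16.  19.  19.  90.   0. 106.]
cup0,30 [0.493 0.308 0.289] [150.   0.  90.] [ 24. -26. -29.  59. -12. 111.]
cup0,50 [0.428 0.308 0.26 ] [130.   0.  90.] None
cup0,60 [0.401 0.308 0.237] [120.   0.  90.] None
cup30,0 [0.592 0.336 0.288] [180.   0. 120.] [19. 21. 21. 90.  0. 79.]
cup30,30 [0.5   0.283 0.289
[... 667 characters left out ...]
  48. -18.]
cup90,60 [0.544 0.165 0.237] [120.   0. 180.] [-17.  11. -10.  97.  56. -32.]
cup120,0 [0.516 0.356 0.288] [-180.    0. -150.] [23. 11.  9. 88.  0. -7.]
cup120,30 [0.569 0.264 0.289] [ 150.    0. -150.] [  3.  20.  17. 101.  26. -30.]
cup120,50 [0.602 0.208 0.26 ] [ 130.    0. -150.] [ -6.  38.  30. 116.  38. -49.]
cup120,60 [0.616 0.184 0.237] [ 120.    0. -150.] None
tray-60 [ 0.496 -0.312  0.208] [180.   0.  30.] [-45.   4.  -7.  80.   0. 105.]
tray-30 [ 0.496 -0.312  0.208] [180.   0.  60.] [-45.   4.  -7.  80.   0.  75.]
tray0 [ 0.496 -0.311  0.208] [180.   0.  90.] [-45.   4.  -7.  80.   0.  45.]
tray30 [ 0.496 -0.31   0.208] [180.   0. 120.] [-45.   4.  -7.  80.   0.  15.]
```

```bash
sed -i 's/^PSI=8.5/PSI=9.2/' h.py
python3 - <<'E'
from h import *
G=np.array([.001,0,0])
robot.set_gripper(.06)
mv(25,0,G,[.433,-.0005,.08]); ln(25,0,G,[.433,-.0005,0],.12)
robot.set_gripper(0); s=robot.observe(); print(s["gripper_width"],s["gripper_force"],s["tool_pos"],s["tcp_rot"])
ln(25,0,G,[.433,-.0005,.17],.2); print(robot.observe()["gripper_width"])
mv(PSI,35,LIP,jar(30,125)); robot.pause(.2)
cv2.imwrite("pics/side1.png",cv2.resize(robot.grab_frame("side")[120:310,120:373],(796,600),interpolation=cv2.INTER_CUBIC))
cv2.imwrite("pics/scene1.png",cv2.resize(robot.grab_frame("scene")[120:310,120:373],(796,600),interpolation=cv2.INTER_CUBIC))
for n in("side","scene"): print(n,((proj(robot.get_calibration(n),[jar(30,125),jar(0,84)])-120)*3.15).round())
s=robot.observe();print(s["time"],s["tool_pos"],tool(PSI,35,LIP,jar(30,125)))
E
```

```text
0.01131594558183244 58.958417773246765 [ 0.43330194 -0.00061618  0.2045406 ] [1.79958670e+02 4.31558445e-02 1.15000254e+02]
0.011152000374543301
side [[394. 197.]
 [342. 217.]]
scene [[354. 239.]
 [347. 302.]]
9.2417 [ 0.5154248  -0.05304535  0.34588199] (array([ 0.51520462, -0.05357242,  0.34557918]), array([1.45000000e+02, 1.27222187e-14, 9.92000000e+01]))
```

View pics/side1.png

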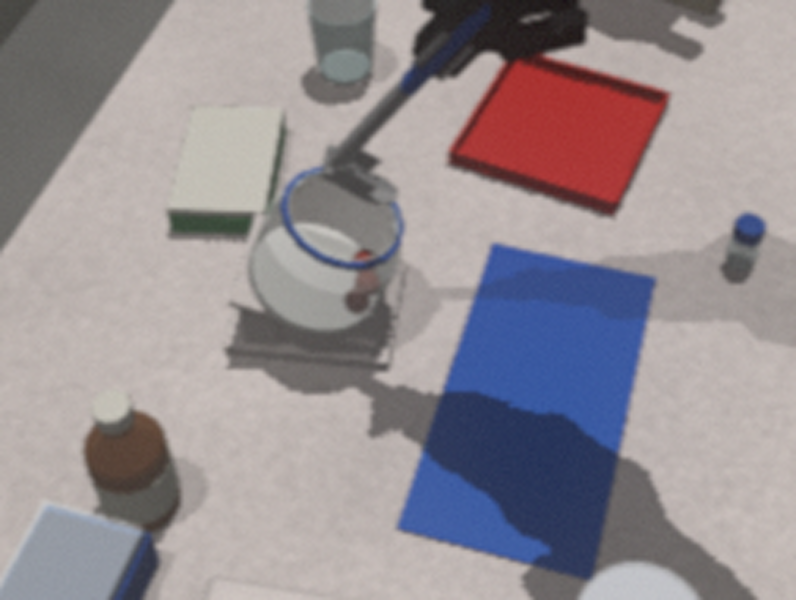

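View pics/scene1.png

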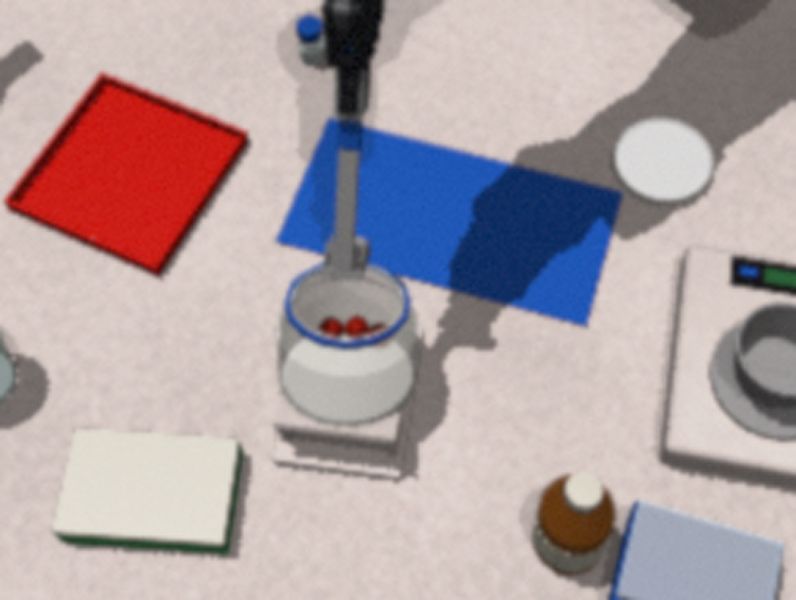

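The scoop is gripped and its lip appears at (393,200) in the side crop, where predicted. Next: insert it, find the floor, then push to the wall.

```bash
cat > /tmp/a.py <<'E'
from h import *
def where():
    s=robot.observe(); Rt=Ro.from_euler('xyz',s["tcp_rot"],degrees=True).as_matrix()
    P=s["tool_pos"]+Rt@(np.array([0,-.001,GZ])+RTS@LIP)-FLOOR
    return [round(float(v),1) for v in (P@U*1000,P@AX*1000,P@np.cross(U,AX)*1000,*s["ft_force"])]
print(where())
for u,w in ((30,60),(20,14)):
    print(ln(PSI,35,LIP,jar(u,w),.1,guard=8),where())
g=ln(PSI,35,LIP,jar(20,-8),.025,guard=3); a=where(); print("floor",g,a)
w0=a[1]+.6
ln(PSI,35,LIP,jar(20,w0),.02); print(where())
g=ln(PSI,35,LIP,jar(62,w0),.035,guard=6); b=where(); print("wall",g,b,robot.observe()["time"])
np.save("contact.npy",[b[0],a[1]])
cv2.imwrite("pics/side2.png",cv2.resize(robot.grab_frame("side")[150:250,175:285],(440,400),interpolation=cv2.INTER_CUBIC))
E
python3 /tmp/a.py
```

```text
[29.8, 125.2, 0.6, 1.3, 0.1, -2.1]
False [29.6, 60.6, -0.1, 0.1, 0.1, -1.4]
False [19.7, 14.6, -0.1, -0.2, -0.6, -1.5]
floor True [19.0, 3.4, -0.5, 0.5, -0.8, 3.8]
[20.5, 3.6, 0.2, 0.7, -0.0, -2.3]
wall True [51.5, 4.8, -0.1, 4.9, 1.9, 0.5] 12.3417
```

View pics/side2.png

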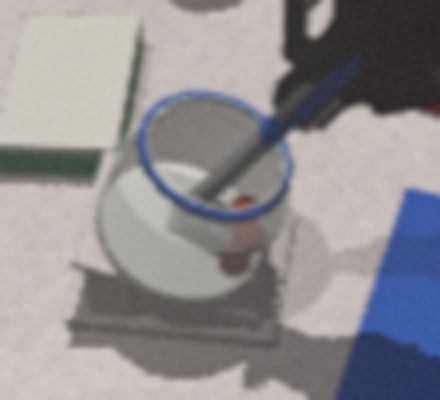

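The lip is at the wall with the balls around it at (240,240). Next I tilt back while rising along the wall, then lift straight up and check.

```bash
cat > /tmp/b.py <<'E'
exec(open('/tmp/a.py').read().split("print(where())")[0])
u,w=np.load("contact.npy"); u-=.7
for th in (30,25,20,15,10,5,0,-3):
    f=(35-th)/38; P=jar(u,w+1+f*36)
    if ln(PSI,th,LIP,P,.09,guard=25): print("guard",th)
    if th in(20,5,-3): print(th,where())
robot.pause(.3)
print(ln(PSI,-3,LIP,P+[0,0,.14],.12,guard=15),where(),robot.observe()["time"])
robot.pause(.3)
A=robot.grab_frame("scene")[120:270,160:310];B=robot.grab_frame("side")[90:240,160:310]
cv2.imwrite("pics/chk.png",cv2.resize(np.hstack([A,B]),(800,400),interpolation=cv2.INTER_CUBIC))
E
python3 /tmp/b.py
```

```text
20 [51.6, 18.1, 0.5, -0.8, -0.5, -1.6]
5 [50.8, 32.5, 0.2, 0.3, -0.9, 0.4]
-3 [51.1, 39.9, 0.2, 0.9, 0.9, -1.3]
False [3.4, 171.4, 0.1, 0.1, -0.3, -1.4] 16.6667
```

View pics/chk.png

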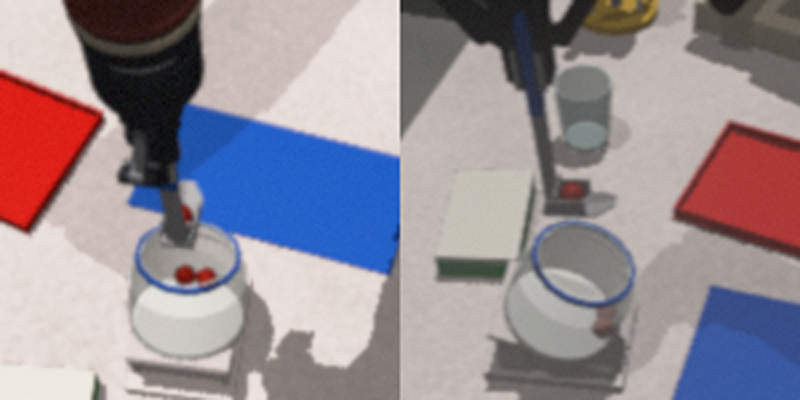

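One ball is in the trough and two remain in the jar. Next: carry it to the cup and tip.

Run:
```python
from h import *
L=np.array([CUP[0],CUP[1]+.008])
print(tool(PSI,-3,LIP,jar(51,39)+[0,0,.14])[0])
ln(50,-2,LIP,[.58,.13,.21],.12)
ln(90,-2,LIP,[*L,.19],.12)
ln(90,0,LIP,[*L,.122],.1)
for th,z in ((10,.117),(16,.112),(22,.106),(28,.100),(36,.094),(46,.088)): ln(90,th,LIP,[*L,z],.12)
robot.pause(.6); s=robot.observe(); print(s["time"],s["ft_force"])
A=robot.grab_frame("scene")[150:300,300:450];B=robot.grab_frame("side")[240:384,140:284]
cv2.imwrite("pics/dump.png",np.hstack([cv2.resize(A,(400,400)),cv2.resize(B,(400,400))]))
```

```text
[ 0.65701817 -0.03060363  0.39806864]
24.6917 [ 0.55739972 -0.15370404 -1.7585399 ]
```

View pics/dump.png

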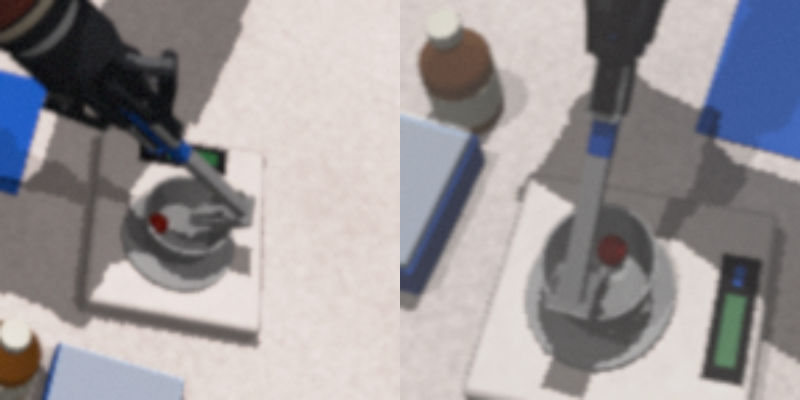

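The ball lies in the cup at (158,222) in the left panel and (612,250) in the right. Next: retreat and stand the scoop in the tray.

Run:
```python
from h import *
L=np.array([CUP[0],CUP[1]+.008]); T=[.503,-.311]
ln(90,46,LIP,[*L,.20],.15)
ln(60,0,ORG,[.52,.22,.20],.2)
mv(0,0,ORG,[.50,-.05,.20]); mv(0,0,ORG,[*T,.10])
ln(0,0,ORG,[*T,.022],.12)
print(ln(0,0,ORG,[*T,-.004],.02,guard=4)); s=robot.observe(); print(s["time"],s["tool_pos"],s["ft_force"])
robot.set_gripper(.045); p=s["tool_pos"]; robot.pause(.2)
robot.line_to(p+[0,0,.15],vel=.15); robot.pause(.5)
cv2.imwrite("pics/fin.png",np.hstack([cv2.resize(robot.grab_frame(n),(400,300)) for n in("scene","side")]))
for n in("scene","side"): print(proj(robot.get_calibration(n),[[*p[:2],.004],[*p[:2],.197]])*.78)
print(robot.observe()["time"])
```

```text
True
30.6833 [ 0.50406776 -0.3110083   0.20558322] [ 1.15547437 -0.23519563  3.47428694]
[[124.66682776 137.85709986]
 [112.27548602 106.42899276]]
[[230.22313768 125.38981415]
 [234.43872398  85.0189775 ]]
33.0667
```

View pics/fin.png

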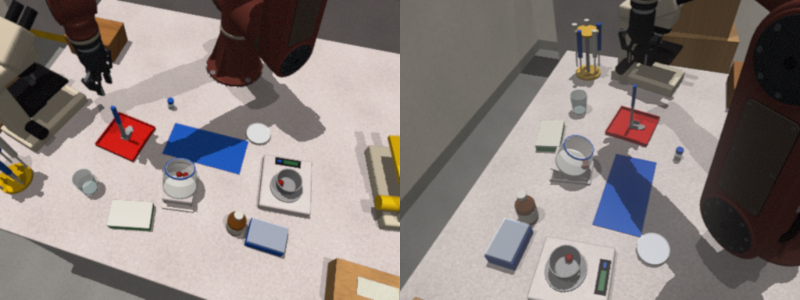

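The scoop stands in the tray at its predicted position, one ball is in the cup and two are in the jar. The other lab ware looks unmoved.

```bash
python3 -c "
from plant import robot
print(robot.job_done())"
```

```text
the job is handed in; nothing more can be done
None
```

Job handed in at about 33 s: one agate ball is in the cup on the balance, two are still in the jar, and the scoop stands upright and released in the red tray; no verdict was returned.

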